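Put the returned damp meter and distance meter back in their foam tray

ROBOT

A 6-joint arm with a two-finger parallel gripper is mounted at the origin on the work surface. World frame = base frame: x ahead of the robot, y to its left, z up, the work surface at z = 0. Lengths are in m, angles in degrees, forces in N, time in s.
With the tool pointing down it reaches from about 0.4 to 0.825 m from the base axis. Payload 7 kg.
Tool frame: the origin (TCP) lies midway between the tips of the shut fingers; the grasp point (between the pads) lies 19 mm behind it; z points along the fingers, y is the line along which they close (so a half turn about z gives the same grasp; the last joint's range is limited). The gripper opens to 88 mm and grips with 3 to 60 N. Pads are 19 mm wide; open, the fingers measure 130 mm over their backs; the gripper's body (78 mm by 193 mm) begins 47 mm behind the grasp point.
Start: joints at [84.001, 20.546, 0.682, 0, -70.136, -16.507], TCP at [0.258, 0.624, 0.227] pointing down, gripper open.
Joint ranges: [-176.03, 176.03], [-82.01, 121.73], [-58.28, 71.71], [-173.87, 95.51], [-174.79, -0.11], [-173.66, 173.66]. Speed limits (degrees/s): [136.94, 136.94, 172.46, 180, 180, 180].

INTERFACE

Orientations are given as [roll, pitch, yaw] about the fixed x, y, z axes, in that order (R = Rz(yaw) Ry(pitch) Rx(roll)).
In Python, from plant import * gives the robot as it stands.
- The arm moves only by the tool move_arm, never from a script. Its argument "commands" is a list of rows, each a list of 7 numbers: the shift along the world's x, y, z in mm, then the turn, a rotation vector about the world's x, y, z in degrees, then the opening in per cent of the stroke, from 0 (shut) to 100 (fully open). In form: [[x, y, z, rx, ry, rz, fingers], ...]. A call has 1 to 20 rows; each row shifts and turns the commanded pose from where the row before left it; what a row does not reach is not made up. A row lasts 1/10 s, in which the tool goes at most 50 mm and 8.59 degrees, less where a joint would pass 70% of its speed; a pose out of reach is approached as far as the arm can. A call with a gripper value outside its range is refused whole. The fingers move at their own pace and stop on an object; "squeeze" is the grip in N (left out, the last holds). Time passes only in rows, so rows that do not move let the fingers close. It gives the time, the measured TCP pose, the force and the opening at its end, in the units of the state.
- get_state(): the state, without advancing time (a new reading comes with each control period).
- capture(name): name is "side" or "top" or "wrist"; returns a dict with "frame" (384x512x3 uint8, blue, green, red), "camera_matrix" (3x3 intrinsics, pixels), "world_to_cam" (4x4, takes a point from world to camera coordinates); the wrist camera has in their place "tool_from_camera" (4x4, takes a point from camera to tool coordinates, whose origin is the TCP and whose axes are the flange's). Camera axes: x right, y up, looking along -z (the intrinsics and any distortion apply to the point x, -y, -z); pixel columns grow to the right and rows downward; lengths in m; the calibration is good to about 2 mm. A picture is of the moment at which its call begins: read the wrist's pose just before it. There is no depth.
- close_job(): hands the job in, once; it reports no verdict.
The state is a dict: "time_s": time; "joints": joint angles; "qd": joint speeds; "joint_torque": joint torques, N m; "tcp_pos": TCP position; "eef_rot": TCP orientation; "contact_force": force on the tool from outside, world axes, zero at the start; "moment": the same for the moment, N m; "gripper_width": finger opening in m.
Only numpy, scipy, OpenCV 4.12 (cv2) and the standard library are available. Lean on these libraries where they do the work, as an engineer would, in place of code of your own. Each camera call takes 0.05 s, during which the arm holds its last target. There are 200 camera calls.

TASK

Put both returned instruments, the distance meter lying on the counter and the damp meter lying in the low cubby with only its slim stem sticking out, back into the foam tray: each right way up in the pocket cut to its outline, pressed fully home until it sits on the pocket's floor. They are delicate: never let the fingers bear on either one with more than 50 N in all (both fingers added together, so at most about 20 N of grip on each), and leave the other things on the counter where they are.

Things in the scene. Friction and masses are not known exactly. Their poses are not given: they have to be found in the camera images.
- tray: fixed square tray, 212 x 212 mm, 31 mm tall, filled with dark foam whose top is 30 mm above the counter, with two pockets, 20 mm deep, pale-floored, 2 mm wider all round than the instruments. Origin: centre of its underside; x and y along its sides, z up. Either instrument fits only with its own x axis along the tray's +y. The fixed tray and cubby may swap sides of the counter.
- meter_pocket (a point): point on the floor of the damp meter's pocket (10 mm above the counter), where its origin belongs; x -52, y -35 mm in the tray's frame. Sloping springy lips on the long sides of the pocket's wide part (both pockets alike) keep an instrument from dropping home by its own weight; a straight, level push down of about 12 to 18 N takes it home past them
- ranger_pocket (a point): point on the floor of the distance meter's pocket (10 mm above the counter), where its origin belongs; x +43, y -22 mm in the tray's frame; springy lips as in the other pocket
- cubby: fixed low plywood cubby without a floor, standing on the counter. Origin: middle of its open front edge, at counter level; x points into it, z up, and it opens to its -x. Outside 142 mm deep (x 0 to 142), 114 mm wide, 56 mm tall, with leaflets up to 66 mm on its roof; inside 130 deep, 90 wide, 44 mm high
- meter: damp meter, pale grey, about 0.24 kg: a block 90 x 56 x 36 mm (x, y, z) with a slim stem on one end. Origin: centre of the block's underside; x points to the stem, z up. It lies on the counter, block wholly under the cubby's roof, stem out, with the distance meter in the way of pulling it out. Seated, the block stands 16 mm proud of the foam and the stem lies below the foam's top
- stem (a point): point inside the damp meter's stem, 95 mm ahead of its origin in x, +14 mm in y, 7 mm above the underside. The stem runs from x 45 to 115 mm, is 18 mm wide and 14 mm tall from the underside; about 60 mm of it sticks out of the cubby
- ranger: distance meter, pale grey, about 0.18 kg, 34 mm tall all over: a wide part 75 x 50 mm (x, y) with a nose on one end. Origin: centre of the wide part's underside; x points to the nose, z up. The nose runs from x 37 to 82 mm, is 30 mm wide, centred at y -10 mm. It starts right way up on the counter in front of the cubby. Seated, it stands 14 mm proud of the foam
- tin: small paint tin, 60 mm across, 70 mm tall, upright; a bystander, loose, to be left alone; origin at its base or underside
- tape: roll of masking tape lying flat, 100 mm across, 25 mm tall; a bystander, loose, to be left alone; origin at its base or underside
- sander: cork sanding block, 110 x 65 x 28 mm; a bystander, loose, to be left alone; origin at its base or underside
- brush: paint brush lying flat; a bystander, loose, to be left alone; origin at its base or underside
- filler: jar of filler, 80 mm across, 85 mm tall, upright; a bystander, loose, to be left alone; origin at its base or underside
- scraper: flat scraper lying on the counter; a bystander, loose, to be left alone; origin at its base or underside
- oil: small bottle, 60 mm across, 120 mm tall, upright; a bystander, loose, to be left alone; origin at its base or underside
There are look-alikes about, which are no part of the job. What is shaped like the meter but blue or green is not meant.

How it is judged (in metres and radians):
At the end, for the whole second after the job is handed in: Both instruments lie in their own pockets, right way up: origin within 5 mm sideways and 2 mm in height of the pocket's floor point, turned within 0.07 rad of the pocket and level within 0.04 rad, let go and at rest (horizontal distance between meter and meter_pocket below 0.005 m and z of meter in the frame of meter_pocket between -0.002 and 0.002 m and angle between the x axis of each of meter, ranger and the y axis of tray, either way round below 0.07 rad and angle between each of meter, ranger's own z axis and vertical below 0.04 rad and linear speed of each of meter, ranger below 0.02 m/s and horizontal distance between ranger and ranger_pocket below 0.005 m and z of ranger in the frame of ranger_pocket between -0.002 and 0.002 m); the robot touches nothing.
It fails at once if the fingers bear on the damp meter with more than 50 N in all (contact force between the fingers and meter above 50 N).
It fails at once if the fingers bear on the distance meter with more than 50 N in all (contact force between the fingers and ranger above 50 N).
It fails at once if a bystander is moved more than 20 mm (distance of any of tin, tape, sander, brush, filler, scraper, oil from where it was at the start of the episode above 0.02 m).
It also fails if it takes over 72 s, if anything falls off the work surface, if the arm or the gripper's body presses on something with over 40 N, if the wrist force passes 120 N, or if a joint passes its speed limit or range.

## Working session

There is one attempt and no reset: what is moved stays moved. The work goes in short steps, Python scripts to look and compute and a tool call to move; the robot and the scene stay as the last step left them, time stands still between calls to the robot, and variables do not carry over. Pictures are saved under pics/ and viewed, on a budget of 10 in all, crops included, one or two more only if the job needs it, and the job is handed in when it is done.

Besides the shell and the picture viewer there is one more tool, called after ">>>" by a JSON object that holds its "name" and its "arguments". move_arm: Moves the arm, as the interface text tells. Its arguments: {"type":"object","properties":{"commands":{"type":"array"},"squeeze":{"type":"number"}},"required":["commands"]}

```bash
ls; mkdir -p pics; cat > h.py <<'E'
from plant import *
import numpy as np, cv2, pickle
def snap(n,tag):
    s=get_state(); c=capture(n); c['state']=s
    cv2.imwrite(f'pics/{tag}.png',c['frame']); pickle.dump(c,open(f'pics/{tag}.pkl','wb')); return c
def load(tag): return pickle.load(open(f'pics/{tag}.pkl','rb'))
E
python3 - <<'E'
from h import *
a=snap('top','top0');b=snap('side','side0')
for c in(a,b):
    print({k:(v.round(4).tolist() if k in('camera_matrix','world_to_cam') else None) for k,v in c.items() if k not in('frame','state')})
print(a['state'])
cv2.imwrite('pics/top0b.png',cv2.resize(a['frame'],(800,600),interpolation=cv2.INTER_CUBIC))
E
```

```text
pics
{'camera_matrix': [[393.223, 0.0, 258.2262], [0.0, 393.223, 187.017], [0.0, 0.0, 1.0]], 'world_to_cam': [[0.0134, -0.9998, 0.0115, -0.0135], [0.9985, 0.014, 0.0536, -0.443], [-0.0538, 0.0108, 0.9985, -1.151], [0.0, 0.0, 0.0, 1.0]]}
{'camera_matrix': [[462.4088, 0.0, 256.8747], [0.0, 462.4088, 197.7154], [0.0, 0.0, 1.0]], 'world_to_cam': [[0.8828, -0.4696, 0.0142, -0.4328], [0.3103, 0.6056, 0.7328, -0.1618], [-0.3527, -0.6425, 0.6803, -1.1279], [0.0, 0.0, 0.0, 1.0]]}
{'time_s': 0.0, 'joints': array([ 8.40006284e+01,  2.05923462e+01,  6.33653870e-01, -2.07227850e-02,
       -7.01355519e+01, -1.65076216e+01]), 'qd': array([ 0.03307106, -0.00095264, -0.01266929,  0.05060006, -0.08740944,
        0.00948936]), 'joint_torque': array([ 6.78605484e-04, -5.82716274e+01,  2.93046534e+01,  6.99741036e+00,
        6.82981830e-03, -1.65499409e-04]), 'tcp_pos': array([0.25821342, 0.62312792, 0.2256096 ]), 'eef_rot': array([ 1.79904105e+02, -8.10385932e-03, -2.25140440e+01]), 'contact_force': array([0.21281655, 0.07385137, 0.43671238]), 'moment': array([-0.00603723, -0.03156819, -0.01650661]), 'gripper_width': 0.08770590604971791}
```

View pics/top0b.png

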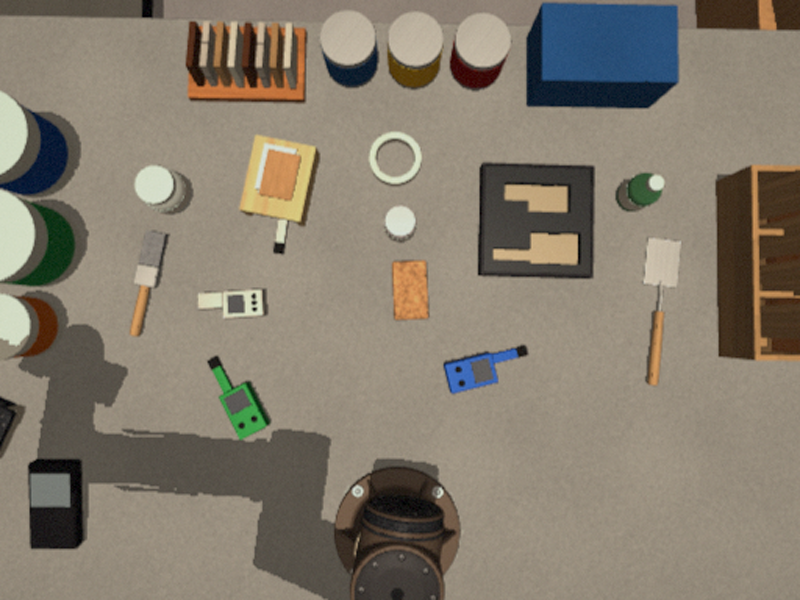

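View pics/side0.png

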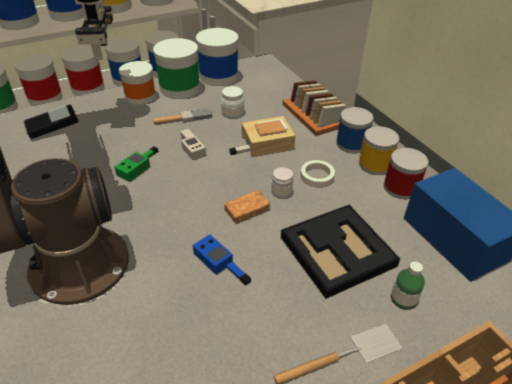

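The top view (800×600) shows these objects:
- **Ranger:** pale grey, wide part at (242,303), nose to the left at (208,300).
- **Cubby:** yellow, at (280,178). The damp meter's stem sticks out of it at (280,235), pointing at the robot.
- **Tray:** (536,220). The upper pocket (537,198) has a wide nose, so it is the ranger's. The lower pocket (537,250) has a slim stem, so it is the meter's.
- **Look-alikes:** green at (238,400) and blue at (478,370), neither part of the job.

Next I measure by segmentation.

```bash
cat >> h.py <<'E'
def ray(c,uv):
    """camera centre and world directions for pixels; static or wrist camera"""
    K=c['camera_matrix']; uv=np.atleast_2d(np.asarray(uv,float))
    d=np.c_[(uv-K[:2,2])/[K[0,0],K[1,1]],np.ones(len(uv))]*[1,-1,-1]
    if 'world_to_cam' in c: T=np.linalg.inv(c['world_to_cam'])
    else:
        from scipy.spatial.transform import Rotation as R
        W=np.eye(4);W[:3,:3]=R.from_euler('xyz',c['state']['eef_rot'],degrees=True).as_matrix();W[:3,3]=c['state']['tcp_pos']
        T=W@c['tool_from_camera']
    return T[:3,3],d@T[:3,:3].T
def world(c,uv,z):
    o,d=ray(c,uv); return o+d*((z-o[2])/d[:,2])[:,None]
def rect(c,mask,z,name):
    """min-area rectangle, in world mm, of biggest blob"""
    cs,_=cv2.findContours(mask.astype(np.uint8),cv2.RETR_EXTERNAL,cv2.CHAIN_APPROX_NONE)
    k=max(cs,key=cv2.contourArea)[:,0]
    w=world(c,k,z)[:,:2]*1000
    r=cv2.minAreaRect(w.astype(np.float32)); print(name,'c',np.round(r[0],1),'size',np.round(r[1],1),'ang',round(r[2],2)); return r,w
def box(shape,x0,y0,x1,y1):
    m=np.zeros(shape[:2],bool); m[y0:y1,x0:x1]=1; return m
E
python3 - <<'E'
from h import *
c=load('top0');f=c['frame'];hsv=cv2.cvtColor(f,cv2.COLOR_BGR2HSV);s=f.shape
H,S,V=cv2.split(hsv)
def B(*a): return box(s,*[int(x/1.5625) for x in a])
rect(c,(V<75)&B(465,150,605,290),.031,'tray')
pale=(V>130)&(S>60)
rect(c,pale&B(480,170,600,222),.010,'rangerpocket')
rect(c,pale&B(480,222,600,280),.010,'meterpocket')
rect(c,(V>160)&(S<60)&B(190,280,280,325),.034,'ranger')
rect(c,(S>75)&(V>100)&B(225,120,330,228),.056,'cubby')
im=np.hstack([cv2.resize(f[80:215,120:215],None,fx=4,fy=4,interpolation=cv2.INTER_CUBIC),cv2.resize(f[95:185,300:390],(400,540),interpolation=cv2.INTER_CUBIC)])
cv2.imwrite('pics/crop1.png',im);print(im.shape)
E
```

```text
tray c [ 581.7 -253.3] size [214.6 211.8] ang 89.38
rangerpocket c [ 628.3 -257.4] size [118.5  50.4] ang 88.3
meterpocket c [ 532.2 -256.5] size [161.7  58. ] ang 88.54
ranger c [416.  314.7] size [ 50.4 119.4] ang 4.64
cubby c [647.7 227.7] size [116.2 145.4] ang 79.4
(540, 780, 3)
```

View pics/crop1.png

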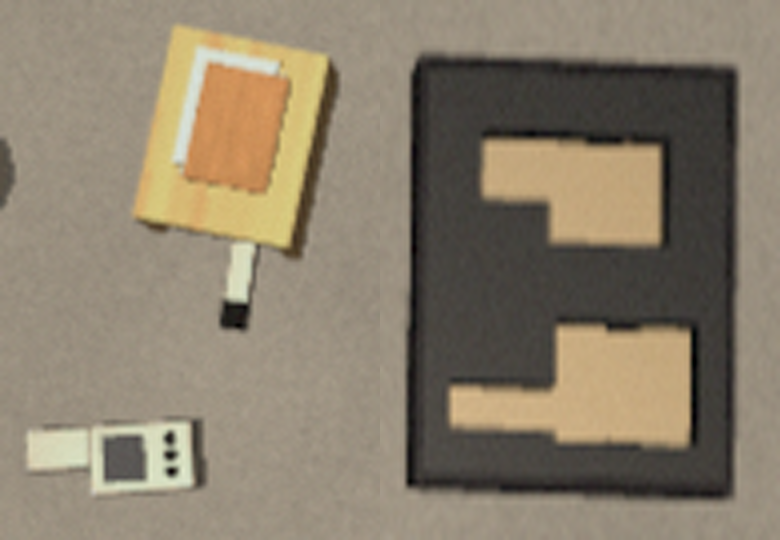

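The left crop shows the pale grey stem leaving the cubby, from (242,245) to its black tip at (234,328). The pale grey ranger is at (145,455), nose left. The grey colour confirms both as the ones meant. The right crop shows the pockets with their noses pointing left, so tray +y is about world +y. I'll move over the ranger and look from close by.

>>> {"name": "move_arm", "arguments": {"commands": [[16,-33,2,0,0,-6.3,100],[16,-33,2,0,0,-6.3,100],[16,-33,2,0,0,-6.3,100],[16,-33,2,0,0,-6.3,100],[16,-33,2,0,0,-6.3,100],[16,-33,2,0,0,-6.3,100],[16,-33,2,0,0,-6.3,100],[16,-33,2,0,0,-6.3,100],[16,-33,2,0,0,-6.3,100],[16,-33,2,0,0,-6.3,100],[0,0,0,0,0,0,100],[0,0,0,0,0,0,100]], "squeeze": 15}}

```text
time_s: 1.3
tcp_pos: [0.4186, 0.2929, 0.2465]
eef_rot: [180.0, 0.0, -85.6]
contact_force: [-0.7, 0.0, -0.3]
gripper_width: 0.0877
```

```bash
python3 - <<'E'
from h import *
c=snap('wrist','w1');print(c['tool_from_camera'].round(3),c['camera_matrix'].round(1),c['state']['tcp_pos'],c['state']['eef_rot'])
E
```

```text
[[ 0.     0.97   0.244  0.065]
 [ 1.    -0.     0.001 -0.001]
 [ 0.001  0.244 -0.97  -0.159]
 [ 0.     0.     0.     1.   ]] [[285.4   0.  258.4]
 [  0.  285.4 186.9]
 [  0.    0.    1. ]] [0.4186076  0.29285544 0.24654383] [ 1.79995334e+02  1.10387600e-02 -8.55679104e+01]
```

View pics/w1.png

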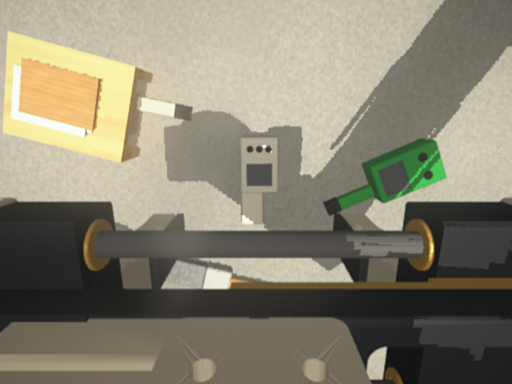

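The wrist view shows the ranger right below: wide part at (241–278, 137–192), nose down to (252,222). The stem runs from (140,103) to (190,112). Now to refine both.

```bash
python3 - <<'E'
from h import *
c=load('w1');f=c['frame'];g=cv2.cvtColor(f,cv2.COLOR_BGR2GRAY)
r=g[130:227,232:288];print(r[::8,::5])
t,_=cv2.threshold(r,0,255,cv2.THRESH_OTSU);print(t)
m=np.zeros(g.shape,np.uint8);m[130:227,232:288]=(r>t)*255
m=cv2.morphologyEx(m,cv2.MORPH_CLOSE,np.ones((3,3)))
m0=m.copy();m0[190:]=0; rect(c,m0,.034,'wide')
for row in range(140,224,6):
    x=np.where(m[row]>0)[0]
    if len(x): w=world(c,[[x[0]-.5,row],[x[-1]+.5,row]],.034)*1000; print(row,x[0],x[-1],w[:,:2].round(1).tolist())
for col in range(244,277,6):
    y=np.where(m[:,col]>0)[0]; w=world(c,[[col,y[0]-.5],[col,y[-1]+.5]],.034)*1000; print(col,y[0],y[-1],w[:,:2].round(1).tolist())
print('stem');s=g[92:125,128:198];print(s[::3,::6])
E
```

```text
[[138 135 134 133 197 204 211 189 124 127 128 128]
 [136 134 158 157 159 159 159 161 159 142 125 128]
 [130 128 168 136 140 120 201  99 177 143 128 125]
 [128 124 163 166 167 167 166 164 165 144 124 126]
 [127 124 163 163 164 162 162 160 162 141 126 123]
 [126 124 163  87  79  79  81  80 141 138 125 126]
 [127 124 158  87  81  79  80  79 139 137 126 123]
 [123 123 156 141 140 139 139 139 152 134 121 118]
 [127 119 151 159 161 159 135 121 123 125 118 122]
 [198 120 149 161 159 161 136 120 117 121 120 117]
 [196 200 142 159 158 159 137 122 118 116 118 117]
 [195 201 228 234 156 156 137 120 117 122 118 121]
 [188 194 191 197 195 191 195 120 122 123 121 118]]
142.0
wide c [419.6 290.4] size [48.1 67.8] ang 4.46
140 241 277 [[445.3, 261.0], [397.8, 257.3]]
146 241 277 [[444.8, 268.7], [397.0, 264.9]]
152 241 277 [[444.4, 276.4], [396.3, 272.7]]
158 241 277 [[443.9, 284.3], [395.6, 280.5]]
164 241 276 [[443.4, 292.2], [396.1, 288.5]]
170 241 276 [[442.9, 300.2], [395.4, 296.5]]
176 241 276 [[442.4, 308.3], [394.7, 304.6]]
182 241 276 [[441.9, 316.5], [393.9, 312.7]]
188 242 276 [[440.0, 32
[... 383 characters left out ...]
62 130 226 [[418.8, 245.6], [408.1, 377.6]]
268 138 191 [[410.2, 255.1], [404.1, 326.7]]
274 138 191 [[402.5, 254.5], [396.0, 326.1]]
stem
[[236 128 145 197 203 204 204 205 198 200 201 206]
 [235 129 137 195 207 201 203 206 199 201 200 203]
 [235 128 180 222 184 200 205 203 201 209 202 200]
 [237 126 175 243 243 232 198 180 204 201 205 203]
 [235 124 174 242 243 242 244 241 124 165 207 209]
 [231 126 226 242 242 242 243 243 111 108 108 203]
 [211 126 201 239 242 242 242 243 114 110 104 204]
 [172 127 149 204 210 231 242 242 114 109 103 149]
 [141 127 150 202 203 202 192 212 112 108 100 140]
 [127 126 150 207 202 204 200 202 198 160 101 140]
 [118 129 165 206 201 203 203 206 198 152 142 142]]
```

>>> {"name": "move_arm", "arguments": {"commands": [[0.5,-1.5,-28,0,0,0,100],[0,0,-28,0,0,0,100],[0,0,-28,0,0,0,100],[0,0,-28,0,0,0,100],[0,0,-28,0,0,0,100],[0,0,-28,0,0,0,100],[0,0,-28,0,0,0,100],[0,0,-18,0,0,0,100],[0,0,-11,0,0,0,100],[0,0,0,0,0,0,100],[0,0,0,0,0,0,40],[0,0,0,0,0,0,40],[0,0,0,0,0,0,40],[0,0,0,0,0,0,40],[0,0,0,0,0,0,40],[0,0,0,0,0,0,40],[0,0,0,0,0,0,40]], "squeeze": 15}}

```text
time_s: 3.05
tcp_pos: [0.4189, 0.2921, 0.0219]
eef_rot: [-180.0, 0.0, -85.5]
contact_force: [-2.2, -0.5, 6.3]
gripper_width: 0.0499
```

>>> {"name": "move_arm", "arguments": {"commands": [[0,0,15,0,0,0,40],[0,0,35,0,0,0,40],[0,0,40,0,0,0,40],[0,0,40,0,0,0,40],[0,0,30,0,0,0,40],[15,-34,1,0,0,-0.5,40],[15,-34,1,0,0,-0.5,40],[15,-34,1,0,0,-0.5,40],[15,-34,1,0,0,-0.5,40],[15,-34,1,0,0,-0.5,40],[15,-34,1,0,0,-0.5,40],[15,-34,1,0,0,-0.5,40],[15,-34,1,0,0,-0.5,40],[15,-34,1,0,0,-0.5,40],[15,-34,1,0,0,-0.5,40],[15,-34,1,0,0,-0.5,40],[15,-34,1,0,0,0,40],[0,0,0,0,0,0,40],[0,0,0,0,0,0,40]]}}

```text
time_s: 4.95
tcp_pos: [0.5984, -0.1169, 0.1924]
eef_rot: [179.9, 0.0, -91.1]
contact_force: [-0.6, 0.2, -1.7]
gripper_width: 0.0499
```

```bash
python3 - <<'E'
from h import *
c=snap('wrist','w2');print(c['state']['tcp_pos'],c['state']['eef_rot'],c['state']['gripper_width'])
E
```

```text
[ 0.5984043  -0.11686888  0.19241588] [ 1.79892140e+02  8.60877836e-03 -9.11379790e+01] 0.04988276265808785
```

View pics/w2.png

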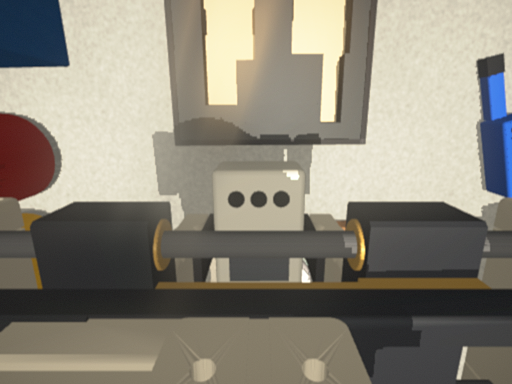

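The tray is cut off at the top of the frame. The held ranger shows its rear edge at row ~165 (columns 214–303). I'll back up for a full view of the tray.

>>> {"name": "move_arm", "arguments": {"commands": [[-4,-16,27,0,0,0,40],[-4,-16,27,0,0,0,40],[-4,-16,27,0,0,0,40],[-4,-16,27,0,0,0,40],[0,0,0,0,0,0,40],[0,0,0,0,0,0,40]]}}

```text
time_s: 5.6
tcp_pos: [0.5827, -0.1791, 0.302]
eef_rot: [-179.9, 0.0, -91.0]
contact_force: [0.3, 1.0, -2.2]
gripper_width: 0.0497
```

```bash
python3 - <<'E'
from h import *
c=snap('wrist','w3');print(c['state']['tcp_pos'],c['state']['eef_rot'],c['state']['gripper_width'])
g=cv2.cvtColor(c['frame'],cv2.COLOR_BGR2GRAY)
cv2.imwrite('pics/w3b.png',cv2.resize(c['frame'][0:220,120:400],(780,613))[:600])
print(g[155:180:1,[230,255,270,285,295]].T)
E
```

```text
[ 0.5826967  -0.17906627  0.30196487] [-1.79926437e+02  3.72004921e-02 -9.09828341e+01] 0.049746326941935856
[[101 100  98  96  94  99 119 131 132 132 131 133 134 134 136 147 164 174
  179 182 186 189 189 190 189]
 [ 82  81  80  79  78  91 115 129 131 130 131 131 132 132 138 152 169 179
  182 185 190 191 189 193 190]
 [ 84  84  85  84  82  95 120 132 134 133 134 136 133 135 143 156 172 181
  185 188 191 192 193 192 192]
 [ 91  90  90  90  91 103 125 136 138 136 138 137 136 139 148 170 196 212
  216 207 193 192 194 192 193]
 [251 252 251 252 251 224 145 127 136 138 138 138 138 141 164 212 242 251
  253 255 255 255 251 211 191]]
```

View pics/w3b.png

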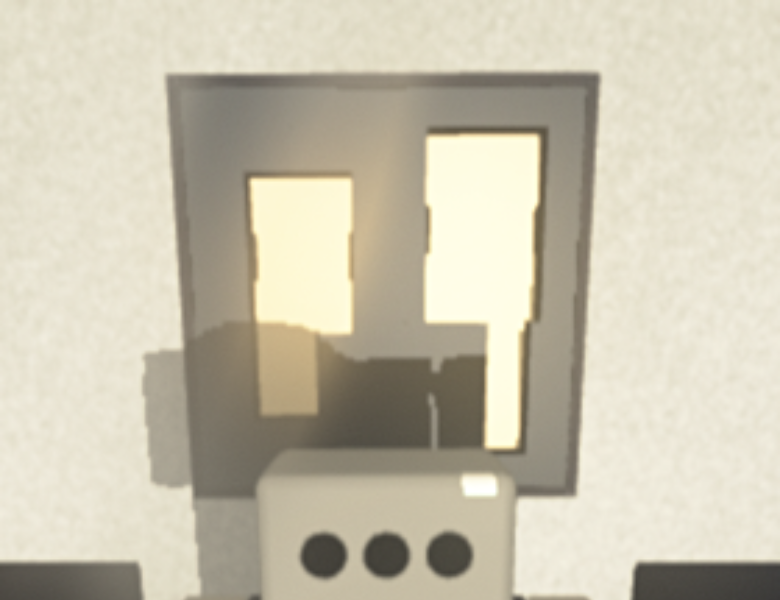

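```bash
cat >> h.py <<'E'
def cross(p,a,b,lev=None):
    """subpixel position of the strongest step in profile p between indices a and b"""
    q=p[a:b].astype(float); d=np.abs(np.diff(cv2.GaussianBlur(q[:,None],(1,3),0.6)[:,0])); i=int(d.argmax())
    w=d[max(i-2,0):i+3]; return a+max(i-2,0)+(w*np.arange(len(w))).sum()/w.sum()+.5
E
python3 - <<'E'
from h import *
c=load('w3');g=cv2.cvtColor(c['frame'],cv2.COLOR_BGR2GRAY)
def P(x,y): return x/2.786+120-.3,y/2.786-.3
def H(y,x0,x1,z,n):   # vertical edge at crop row y
    r=int(round(y/2.786)); u=cross(g[r],int(x0/2.786+120),int(x1/2.786+120)); print(n,'row',r,'u',round(u,2),(world(c,[u,r],z)[0,:2]*1000).round(1))
def Vv(x,y0,y1,z,n):
    k=int(round(x/2.786+120)); v=cross(g[:,k],max(int(y0/2.786),0),int(y1/2.786)); print(n,'col',k,'v',round(v,2),(world(c,[k,v],z)[0,:2]*1000).round(1))
for y in(120,200,300): H(y,155,210,.031,'trayL'); H(y,565,615,.031,'trayR')
for x in(220,380,550): Vv(x,55,82,.031,'trayTop')
for x in(540,560): Vv(x,480,510,.031,'trayBot')
for y in(200,310): H(y,235,270,.01,'rpL'); H(y,335,370,.01,'rpR')
H(375,240,275,.01,'rpnL');H(375,300,335,.01,'rpnR')
for x in(270,300,330): Vv(x,165,195,.01,'rpTop')
Vv(340,315,350,.01,'rpShoulder')
for x in(275,300): Vv(x,400,430,.01,'rpnEnd')
for y in(160,300): H(y,410,440,.01,'mpL'); H(y,520,560,.01,'mpR')
for x in(450,480,520): Vv(x,118,150,.01,'mpTop')
for x in(445,470): Vv(x,310,340,.01,'mpShoulder')
for x in(500,510): Vv(x,435,465,.01,'mpEnd')
z=c['state']['tcp_pos'][2]
for k in(245,255,270):
    print('rear top',(world(c,[k,cross(g[:,k],165,176)],z+.012)[0,:2]*1000).round(1),'bot',(world(c,[k,cross(g[:,k],156,165)],z-.022)[0,:2]*1000).round(1))
E
```

```text
trayL row 43 u 179.96 [ 689.7 -342.1]
trayR row 43 u 334.06 [ 477.2 -338.4]
trayL row 72 u 182.14 [ 689.7 -304.7]
trayR row 72 u 332.28 [ 478. -301.]
trayL row 108 u 184.47 [ 690.4 -255.7]
trayR row 108 u 330.23 [ 478.7 -252.1]
trayTop col 199 v 26.09 [ 661.9 -362.7]
trayTop col 256 v 25.76 [ 584.4 -361.7]
trayTop col 317 v 25.56 [ 501.5 -360.5]
trayBot col 314 v 177.81 [ 499.1 -148.7]
trayBot col 321 v 177.72 [ 488.3 -148.7]
rpL row 72 u 209.42 [ 654.6 -306.9]
rpR row 72 u 245.84 [ 600.7 -306. ]
rpL row 111 u 211.19 [ 655.2 -251.1]
rpR row 111 u 246.02 [ 602.  -250.2]
rpnL row 135 u 212.38 [ 655.4 -215. ]
rpnR row 135 u 233.34 [ 622.7 -214.4]
rpTop col 217 v 63.32 [ 642.8 -318.7]
rpTop col 228 v 63.35 [ 626.6 -318.3]
rpTop col 238 v 63.32 [ 611.9 -318.1]
rpShoulder col 242 v 119.57 [ 608.5 -237.6]
rpnEnd col 219 v 148.49 [ 646.2 -193.8]
rpnEnd col 228 v 148.18 [ 631.9 -194.1]
mpL row 57 u 272.51 [ 561.1 -325.8]
mpR row 57 u 313.45 [ 501.3 -324.8]
mpL row 108 u 271.9 [ 562.4 -254. ]
mpR row 108 u 310.45 [ 503.7 -253. ]
mpTop col 282 v 47.69 [ 547.3 -338.1]
mpTop col 292 v 47.44 [ 532.8 -338.2]
mpTop col 307 v 47.44 [ 511.1 -337.8]
mpShoulder col 280 v 115.49 [ 550.1 -242.7]
mpShoulder col 289 v 115.52 [ 536.3 -242.4]
mpEnd col 299 v 160.69 [ 519.7 -172.3]
mpEnd col 303 v 160.67 [ 513.4 -172.3]
rear top [ 589.8 -216. ] bot [ 591.5 -215.9]
rear top [ 584.6 -216. ] bot [ 585.1 -215.8]
rear top [ 576.7 -215.9] bot [ 575.5 -215.6]
```

```bash
python3 - <<'E'
from h import *
c=load('w3');g=cv2.cvtColor(c['frame'],cv2.COLOR_BGR2GRAY);p=c['state']['tcp_pos']
for r in(180,186,192,198):
    a=cross(g[r],205,225);b=cross(g[r],295,315);w=world(c,[[a,r],[b,r]],p[2]+.012)*1000;print(r,round(a,1),round(b,1),w[:,:2].round(1).tolist(),'mid-tcp',(w[:,0].mean()-p[0]*1000).round(2))
E
```

```text
180 212.9 305.3 [[606.9, -211.1], [558.1, -210.3]] mid-tcp -0.17
186 212.8 304.6 [[607.1, -207.9], [558.4, -207.1]] mid-tcp 0.09
192 213.3 304.3 [[607.1, -204.6], [558.5, -203.8]] mid-tcp 0.09
198 213.9 304.3 [[607.0, -201.2], [558.4, -200.5]] mid-tcp -0.01
```

>>> {"name": "move_arm", "arguments": {"commands": [[9,-19.5,-20,0,0,0.3,40],[9,-19.5,-20,0,0,0,40],[9,-19.5,-20,0,0,0,40],[9,-19.5,-20,0,0,0,40],[8.3,-19.8,-20,0,0,0,40],[0,0,-30,0,0,0,40],[0,0,-30,0,0,0,40],[0,0,-30,0,0,0,40],[0,0,-30,0,0,0,40],[0,0,-17,0,0,0,40],[0,0,0,0,0,0,40],[0,0,0,0,0,0,40]]}}

```text
time_s: 6.85
tcp_pos: [0.627, -0.277, 0.064]
eef_rot: [179.9, -0.0, -90.6]
contact_force: [-0.1, 0.8, -0.7]
gripper_width: 0.0498
```

>>> {"name": "move_arm", "arguments": {"commands": [[0,0,-5,0,0,0,40],[0,0,-4,0,0,0,40],[0,0,-3,0,0,0,40],[0,0,-2,0,0,0,40],[0,0,0,0,0,0,40]]}}

```text
time_s: 7.35
tcp_pos: [0.627, -0.2777, 0.0504]
eef_rot: [180.0, 0.0, -90.7]
contact_force: [-0.2, 0.2, -1.4]
gripper_width: 0.05
```

>>> {"name": "move_arm", "arguments": {"commands": [[0,0,-2,0,0,0,40],[0,0,-2,0,0,0,40],[0,0,0,0,0,0,40]]}}

```text
time_s: 7.65
tcp_pos: [0.627, -0.2777, 0.0462]
eef_rot: [180.0, 0.0, -90.7]
contact_force: [0.5, -0.2, -1.8]
gripper_width: 0.0497
```

>>> {"name": "move_arm", "arguments": {"commands": [[0,0,-1.5,0,0,0,40],[0,0,-1.5,0,0,0,40],[0,0,0,0,0,0,40]]}}

```text
time_s: 7.95
tcp_pos: [0.627, -0.2777, 0.0432]
eef_rot: [180.0, 0.0, -90.7]
contact_force: [-0.7, 0.1, -2.2]
gripper_width: 0.0499
```

>>> {"name": "move_arm", "arguments": {"commands": [[0,0,-1.5,0,0,0,40],[0,0,-1.5,0,0,0,40],[0,0,0,0,0,0,40]]}}

```text
time_s: 8.25
tcp_pos: [0.6266, -0.2778, 0.0403]
eef_rot: [179.9, 0.0, -90.7]
contact_force: [-1.6, -0.8, -0.0]
gripper_width: 0.0497
```

>>> {"name": "move_arm", "arguments": {"commands": [[0,0,-1.5,0,0,0,40],[0,0,-1,0,0,0,40],[0,0,0,0,0,0,40]]}}

```text
time_s: 8.55
tcp_pos: [0.6263, -0.2778, 0.0383]
eef_rot: [179.9, -0.0, -90.7]
contact_force: [-5.7, 0.6, 4.2]
gripper_width: 0.0498
```

>>> {"name": "move_arm", "arguments": {"commands": [[-0.6,0,0,0,0,0,40],[-0.6,0,0,0,0,0,40],[0,0,0,0,0,0,40]]}}

```text
time_s: 8.85
tcp_pos: [0.6262, -0.2778, 0.0383]
eef_rot: [-180.0, -0.0, -90.7]
contact_force: [-2.3, 0.3, 3.5]
gripper_width: 0.0498
```

>>> {"name": "move_arm", "arguments": {"commands": [[0,0,0,0,0,0,75],[0,0,0,0,0,0,75],[0,0,0,0,0,0,75],[0,0,0,0,0,0,75],[0,0,15,0,0,0,75],[0,0,20,0,0,0,75],[0,0,0,0,0,0,0],[0,0,0,0,0,0,0],[0,0,0,0,0,0,0],[0,0,0,0,0,0,0],[0,0,0,0,0,0,0],[0,0,0,0,0,0,0],[0,0,0,0,0,0,0],[0,0,-10,0,0,0,0],[0,0,-7,0,0,0,0],[0,0,0,0,0,0,0]]}}

```text
time_s: 10.45
tcp_pos: [0.6248, -0.2774, 0.0541]
eef_rot: [179.8, 0.0, -90.7]
contact_force: [-0.3, 0.3, 0.6]
gripper_width: 0.0003
```

>>> {"name": "move_arm", "arguments": {"commands": [[1,0,-2,0,0,0,0],[0,0,-1.5,0,0,0,0],[0,0,-1,0,0,0,0],[0,0,0,0,0,0,0]]}}

```text
time_s: 10.85
tcp_pos: [0.627, -0.2777, 0.0515]
eef_rot: [-180.0, 0.0, -90.7]
contact_force: [-1.0, 0.7, 0.4]
gripper_width: 0.0005
```

>>> {"name": "move_arm", "arguments": {"commands": [[0,0,-1,0,0,0,0],[0,0,-1,0,0,0,0],[0,0,0,0,0,0,0]]}}

```text
time_s: 11.15
tcp_pos: [0.6273, -0.2781, 0.0506]
eef_rot: [-179.9, -0.0, -90.7]
contact_force: [-1.3, 0.2, 5.6]
gripper_width: 0.0009
```

>>> {"name": "move_arm", "arguments": {"commands": [[-0.6,0.4,-1,0,0,0,0],[0,0,-1,0,0,0,0],[0,0,0,0,0,0,0]]}}

```text
time_s: 11.45
tcp_pos: [0.6273, -0.2781, 0.0501]
eef_rot: [-179.9, -0.1, -90.7]
contact_force: [-3.0, -1.1, 11.9]
gripper_width: 0.0007
```

>>> {"name": "move_arm", "arguments": {"commands": [[0,0,-1,0,0,0,0],[0,0,-1,0,0,0,0],[0,0,0,0,0,0,0]]}}

```text
time_s: 11.75
tcp_pos: [0.6271, -0.2781, 0.0484]
eef_rot: [-179.9, -0.1, -90.7]
contact_force: [-4.5, 0.9, 15.5]
gripper_width: 0.0007
```

>>> {"name": "move_arm", "arguments": {"commands": [[0,0,-1,0,0,0,0],[0,0,-1,0,0,0,0],[0,0,0,0,0,0,0]]}}

```text
time_s: 12.05
tcp_pos: [0.6279, -0.2781, 0.0459]
eef_rot: [-179.8, -0.1, -90.7]
contact_force: [-1.0, 0.0, 10.8]
gripper_width: 0.0002
```

>>> {"name": "move_arm", "arguments": {"commands": [[0,0,-1,0,0,0,0],[0,0,-1,0,0,0,0],[0,0,0,0,0,0,0]]}}

```text
time_s: 12.35
tcp_pos: [0.6276, -0.2783, 0.0443]
eef_rot: [-179.8, -0.1, -90.7]
contact_force: [-3.1, -0.7, 14.4]
gripper_width: 0.0004
```

>>> {"name": "move_arm", "arguments": {"commands": [[0,0,-1,0,0,0,0],[0,0,-1,0,0,0,0],[0,0,0,0,0,0,0]]}}

```text
time_s: 12.65
tcp_pos: [0.6276, -0.2783, 0.0442]
eef_rot: [-179.8, -0.1, -90.6]
contact_force: [-7.6, 2.0, 26.4]
gripper_width: 0.0007
```

>>> {"name": "move_arm", "arguments": {"commands": [[0,0,20,0,0,0,0],[0,0,40,0,0,0,0],[0,0,40,0,0,0,0],[0,0,40,0,0,0,50],[0,0,10,0,0,0,100],[0,0,0,0,0,0,100]]}}

```text
time_s: 13.25
tcp_pos: [0.6275, -0.2776, 0.1924]
eef_rot: [-179.7, -0.0, -90.7]
contact_force: [-1.1, -0.6, -0.8]
gripper_width: 0.0193
```

```bash
python3 - <<'E'
from h import *
c=load('w1');g=cv2.cvtColor(c['frame'],cv2.COLOR_BGR2GRAY)
for k in range(146,190,5):
    a=cross(g[:,k],93,108);b=cross(g[:,k],106,124);w=world(c,[[k,a],[k,b]],.014)*1000;print(k,round(a,1),round(b,1),w[:,:2].round(1).tolist())
for r in(108,111,114): u=cross(g[r],184,198);print('tip',r,u,(world(c,[u,r],.014)*1000).round(1)[0,:2])
s=get_state();print(s['tcp_pos'],s['eef_rot'],s['joints'].round(1))
w=snap('wrist','w4');cv2.imwrite('pics/w4.png',w['frame'])
E
```

```text
146 97.9 110.9 [[573.5, 217.7], [573.8, 234.3]]
151 98.8 111.9 [[567.0, 218.3], [567.2, 235.1]]
156 99.8 112.9 [[560.5, 219.1], [560.6, 235.8]]
161 100.9 113.9 [[553.9, 220.0], [554.0, 236.6]]
166 101.7 115.0 [[547.4, 220.5], [547.4, 237.5]]
171 102.9 116.2 [[540.8, 221.5], [540.7, 238.6]]
176 103.1 117.7 [[534.2, 221.3], [534.1, 240.0]]
181 104.1 118.6 [[527.6, 222.0], [527.4, 240.6]]
186 105.2 119.8 [[521.0, 222.9], [520.7, 241.7]]
tip 108 192.13952821163687 [512.9 225.8]
tip 111 191.51246734155106 [513.6 229.8]
tip 114 191.1514214443248 [514.  233.7]
[ 0.6275252  -0.27761255  0.19236909] [-1.79726370e+02 -4.96500557e-02 -9.07002474e+01] [ -7.6  22.6  -0.7   0.  -66.4   6.9]
```

View pics/w4.png

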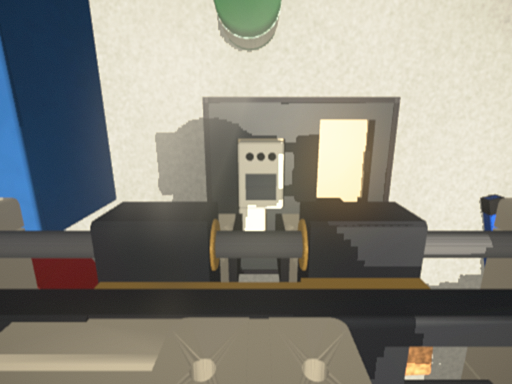

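The view shows the ranger sitting in its own (left) pocket at (261,170); the meter's pocket is empty at (343,150). Now on to the stem.

>>> {"name": "move_arm", "arguments": {"commands": [[-8.3,42.5,0,0,0,7,70],[-8.3,42.5,0,0,0,7,70],[-8.3,42.5,0,0,0,7,70],[-8.3,42.5,0,0,0,7,70],[-8.3,42.5,0,0,0,7,70],[-8.3,42.5,0,0,0,7,70],[-8.3,42.5,0,0,0,7,70],[-8.3,42.5,0,0,0,7,70],[-8.3,42.5,0,0,0,7,70],[-8.3,42.5,0,0,0,7,70],[-8.3,42.5,0,0,0,7,70],[-8.3,42.5,0,0,0,7,70],[0,0,0,0,0,0,70],[0,0,0,0,0,0,70]]}}

```text
time_s: 14.7
tcp_pos: [0.5256, 0.2332, 0.1876]
eef_rot: [179.9, 0.1, -6.6]
contact_force: [0.8, -0.1, -0.3]
gripper_width: 0.0614
```

```bash
python3 - <<'E'
from h import *
c=snap('wrist','w5');print(c['state']['tcp_pos'],c['state']['eef_rot'],c['state']['joints'].round(1))
E
```

```text
[0.52562982 0.23318667 0.18760832] [ 1.79870230e+02  1.36312178e-01 -6.62376864e+00] [ 43.4  13.  -15.3  -0.  -61.9  40. ]
```

View pics/w5.png

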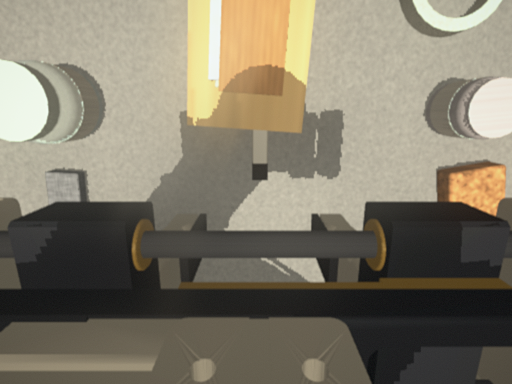

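The stem lies straight ahead: columns 253–267, black tip from (260,163) to (260,180). The cubby front is at row ~130.

```bash
python3 - <<'E'
from h import *
c=load('w5');g=cv2.cvtColor(c['frame'],cv2.COLOR_BGR2GRAY)
for r in(137,145,153,160,166,172,176):
    a=cross(g[r],245,259);b=cross(g[r],261,275);w=world(c,[[a,r],[b,r]],.014)*1000;print(r,round(a,1),round(b,1),w[:,:2].round(1).tolist(),w[:,:2].mean(0).round(1))
for k in(256,260,264): v=cross(g[:,k],172,188);print('tip',v,(world(c,[k,v],.014)*1000).round(1)[0,:2])
E
```

```text
137 252.7 266.8 [[567.4, 235.0], [565.5, 218.9]] [566.5 226.9]
145 252.8 266.5 [[558.3, 236.0], [556.5, 220.2]] [557.4 228.1]
153 252.7 266.4 [[549.1, 237.2], [547.3, 221.3]] [548.2 229.3]
160 252.7 266.3 [[540.9, 238.1], [539.1, 222.3]] [540.  230.2]
166 251.7 267.2 [[534.0, 240.2], [531.9, 222.1]] [532.9 231.1]
172 251.7 267.2 [[526.8, 241.0], [524.7, 222.9]] [525.8 232. ]
176 251.7 267.1 [[522.0, 241.6], [519.9, 223.4]] [521.  232.5]
tip 179.63084733914366 [517.  237.1]
tip 180.59181267688942 [515.3 232.5]
tip 179.59630789543323 [516.  227.6]
```

>>> {"name": "move_arm", "arguments": {"commands": [[3.4,-1.7,-30,0,0,-0.4,70],[0,0,-35,0,0,0,70],[0,0,-40,0,0,0,70],[0,0,-35,0,0,0,70],[0,0,-25,0,0,0,70],[0,0,-12,0,0,0,70],[0,0,-7.6,0,0,0,70],[0,0,0,0,0,0,70],[0,0,0,0,0,0,0],[0,0,0,0,0,0,0],[0,0,0,0,0,0,0],[0,0,0,0,0,0,0],[0,0,0,0,0,0,0],[0,0,0,0,0,0,0],[0,0,0,0,0,0,0],[0,0,0,0,0,0,0]], "squeeze": 14}}

```text
time_s: 16.35
tcp_pos: [0.5302, 0.2311, 0.0051]
eef_rot: [-180.0, -0.0, -7.1]
contact_force: [-0.9, -0.1, 3.2]
gripper_width: 0.0181
```

>>> {"name": "move_arm", "arguments": {"commands": [[-3,0.4,0,0,0,0,0],[-6,0.7,0,0,0,0,0],[-9,1.1,0,0,0,0,0],[-9,1.1,0,0,0,0,0],[-9,1.1,0,0,0,0,0],[-9,1.1,0,0,0,0,0],[-9,1.1,0,0,0,0,0],[-9,1.1,0,0,0,0,0],[-9,1.1,0,0,0,0,0],[-9,1.1,0,0,0,0,0],[-9,1.1,0,0,0,0,0],[-9,1.1,0,0,0,0,0],[-6,0.7,0,0,0,0,0],[-4,0.5,0,0,0,0,0],[0,0,0,0,0,0,0]]}}

```text
time_s: 17.85
tcp_pos: [0.4203, 0.2444, 0.005]
eef_rot: [180.0, 0.0, -7.1]
contact_force: [-4.6, 3.0, 8.0]
gripper_width: 0.0176
```

>>> {"name": "move_arm", "arguments": {"commands": [[0,0,0,0,0,0,60],[0,0,0,0,0,0,80],[0,0,0,0,0,0,100],[0,0,20,0,0,0,100],[10,0,40,0,0,0,100],[15,0.5,40,0,0,0,100],[15,0.5,40,0,0,0,100],[15,0.5,40,0,0,0,100],[10,0,20,0,0,0,100],[0,0,0,0,0,0,100],[0,0,0,0,0,0,100]]}}

```text
time_s: 18.95
tcp_pos: [0.4858, 0.2454, 0.2044]
eef_rot: [180.0, 0.0, -7.2]
contact_force: [-0.7, -0.1, -0.8]
gripper_width: 0.0879
```

```bash
python3 - <<'E'
from h import *
c=snap('wrist','w6');print(c['state']['tcp_pos'],c['state']['eef_rot'],c['state']['joints'].round(1))
E
```

```text
[0.48584406 0.2453817  0.20444614] [ 1.79993959e+02  4.82140584e-02 -7.15945263e+00] [ 47.4   9.2 -17.7  -0.  -63.1  35.5]
```

View pics/w6.png

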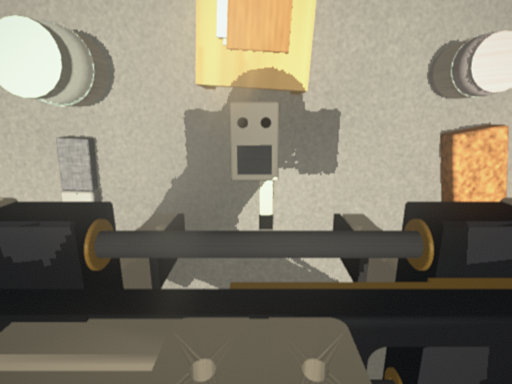

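The meter is fully out. Its block is at (231–278, 102–180), the stem runs down to (266,228), and the cubby front is at row ~88.

```bash
python3 - <<'E'
from h import *
c=load('w6');g=cv2.cvtColor(c['frame'],cv2.COLOR_BGR2GRAY)
for r in(110,130,140,160,170,174):
    a=cross(g[r],222,238);b=cross(g[r],271,288);w=world(c,[[a,r],[b,r]],.036)*1000;print(r,round(a,1),round(b,1),w[:,:2].round(1).tolist(),w[:,:2].mean(0).round(1))
for k in(236,245,254,262,272):
    a=cross(g[:,k],96,108);b=cross(g[:,k],174,186);w=world(c,[[k,a],[k,b]],.036)*1000;print(k,round(a,1),round(b,1),w[:,:2].round(1).tolist(),w[:,:2].mean(0).round(1))
E
```

```text
110 229.8 278.0 [[560.8, 268.3], [554.1, 215.3]] [557.4 241.8]
130 230.3 277.5 [[539.2, 271.0], [532.6, 218.3]] [535.9 244.6]
140 230.6 277.5 [[528.1, 272.4], [521.5, 219.5]] [524.8 245.9]
160 236.1 271.9 [[504.7, 269.4], [499.5, 228.4]] [502.1 248.9]
170 236.1 278.3 [[493.0, 271.0], [486.9, 222.3]] [490.  246.7]
174 231.6 278.4 [[489.0, 277.0], [482.2, 222.7]] [485.6 249.9]
236 102.1 179.3 [[568.2, 260.3], [482.1, 272.8]] [525.2 266.6]
245 101.9 179.3 [[567.2, 250.5], [480.7, 262.3]] [524.  256.4]
254 102.0 175.0 [[565.8, 240.6], [484.6, 251.1]] [525.2 245.9]
262 101.8 183.4 [[565.0, 231.9], [473.3, 243.1]] [519.1 237.5]
272 101.8 178.0 [[563.6, 221.0], [478.3, 230.7]] [521.  225.8]
```

>>> {"name": "move_arm", "arguments": {"commands": [[9,0.2,0,0,0,0.4,100],[13,0.3,-15,0,0,0,100],[13.7,0.3,-30,0,0,0,100],[0,0,-35,0,0,0,100],[0,0,-35,0,0,0,100],[0,0,-30,0,0,0,100],[0,0,-20,0,0,0,100],[0,0,-12,0,0,0,100],[0,0,-5.4,0,0,0,100],[0,0,0,0,0,0,100],[0,0,0,0,0,0,40],[0,0,0,0,0,0,40],[0,0,0,0,0,0,40],[0,0,0,0,0,0,40],[0,0,0,0,0,0,40],[0,0,0,0,0,0,40],[0,0,0,0,0,0,40]], "squeeze": 16}}

```text
time_s: 20.7
tcp_pos: [0.522, 0.2466, 0.0231]
eef_rot: [-180.0, -0.0, -6.7]
contact_force: [-1.7, -0.8, 6.5]
gripper_width: 0.0557
```

>>> {"name": "move_arm", "arguments": {"commands": [[0,0,15,0,0,0,40],[0,0,35,0,0,0,40],[0,0,40,0,0,0,40],[0,0,40,0,0,0,40],[0.6,-38,25,0,0,-6,40],[0.6,-38,5,0,0,-6,40],[0.6,-38,0,0,0,-6,40],[0.6,-38,0,0,0,-6,40],[0.6,-38,0,0,0,-6,40],[0.6,-38,0,0,0,-6,40],[0.6,-38,0,0,0,-6,40],[0.6,-38,0,0,0,-6,40],[0.6,-38,0,0,0,-6,40],[0.6,-38,0,0,0,-6,40],[0.6,-38,0,0,0,-6,40],[0.6,-38,0,0,0,-6,40],[0.6,-38,0,0,0,-6,40],[0.8,-41,0,0,0,-6,40],[0,0,0,0,0,0,40],[0,0,0,0,0,0,40]]}}

```text
time_s: 22.7
tcp_pos: [0.5296, -0.2891, 0.1813]
eef_rot: [179.9, 0.1, -90.8]
contact_force: [0.3, 0.9, -3.2]
gripper_width: 0.0558
```

```bash
python3 - <<'E'
from h import *
c=snap('wrist','w7');p=c['state']['tcp_pos'];print(p,c['state']['eef_rot'],c['state']['joints'].round(1))
g=cv2.cvtColor(c['frame'],cv2.COLOR_BGR2GRAY)
print(g[140:176,[230,245,260,275]].T)
E
```

```text
[ 0.52959751 -0.28910373  0.18131314] [ 1.79892964e+02  5.40269016e-02 -9.08227961e+01] [-10.1  15.8 -12.3  -0.  -62.    9.3]
[[110 111 109 110 108 104 104 102 107 119 133 137 138 138 140 139 142 155
  169 179 183 185 188 190 192 192 192 192 191 193 192 192 194 193 193 193]
 [163 163 163 164 163 163 163 162 161 150 137 134 135 136 136 136 140 155
  173 182 187 192 195 195 196 196 197 196 197 197 197 194 196 195 197 196]
 [165 166 166 166 164 163 163 164 164 150 138 135 136 139 137 138 146 164
  179 185 189 193 197 196 199 197 199 199 198 199 199 199 198 198 199 198]
 [165 163 166 166 165 165 165 165 161 152 141 138 140 140 140 141 155 198
  238 250 252 254 255 255 255 255 252 215 197 198 200 199 201 199 199 199]]
```

View pics/w7.png

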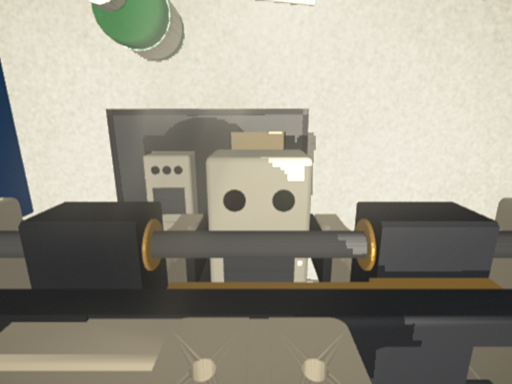

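The held meter sits squarely over its pocket (block rear at rows 150–157), with the ranger seated at left (170,180).

```bash
python3 - <<'E'
from h import *
c=load('w7');p=c['state']['tcp_pos'];g=cv2.cvtColor(c['frame'],cv2.COLOR_BGR2GRAY)
for k in(230,245,260):
    print(((world(c,[k,cross(g[:,k],154,164)],p[2]+.013)[0]-p)*1000).round(1),((world(c,[k,cross(g[:,k],146,153)],p[2]-.023)[0]-p)*1000).round(1))
for r in(170,180,190):
    a=cross(g[r],200,220);b=cross(g[r],302,320);w=(world(c,[[a,r],[b,r]],p[2]+.013)-p)*1000;print(a,b,w[:,:2].round(1).tolist(),w.mean(0).round(2))
# tray and seated ranger from here
for r in(125,135): 
    u=cross(g[r],105,122);print('trayL',(world(c,[u,r],.031)[0]*1000).round(1))
for k in(130,170,220,300): print('trayTop',(world(c,[k,cross(g[:,k],104,115)],.031)[0]*1000).round(1))
for k in(238,245,265,275): print('pocket rear',(world(c,[k,cross(g[:,k],126,138)],.01)[0]*1000).round(1))
for r in(136,140,144): 
    print('pocket sides',[(world(c,[cross(g[r],*ab),r],.01)[0]*1000).round(1)[:2].tolist() for ab in((222,240),(276,292))])
for k in(150,158,166): print('ranger rear',(world(c,[k,cross(g[:,k],148,158)],.044)[0]*1000).round(1))
E
```

```text
[ 14.7 -44.   13. ] [ 18.2 -44.2 -23. ]
[  7.  -43.9  13. ] [  8.6 -44.  -23. ]
[ -0.7 -44.1  13. ] [ -0.9 -43.9 -23. ]
205.84387983953965 312.2751952723624 [[27.5, -37.6], [-27.8, -36.8]] [ -0.12 -37.24  13.  ]
206.41915748289256 312.0945826223065 [[27.6, -32.3], [-27.9, -31.5]] [ -0.15 -31.91  13.  ]
206.72858575941987 312.19946220658215 [[27.7, -26.9], [-28.1, -26.1]] [ -0.19 -26.49  13.  ]
trayL [ 689.6 -346.    31. ]
trayL [ 689.6 -335.6   31. ]
trayTop [ 663.5 -362.4   31. ]
trayTop [ 621.6 -362.2   31. ]
trayTop [ 569.4 -361.1   31. ]
trayTop [ 485.8 -360.2   31. ]
pocket rear [ 552.8 -335.9   10. ]
pocket rear [ 544.9 -335.9   10. ]
pocket rear [ 522.1 -335.5   10. ]
pocket rear [ 510.7 -336.1   10. ]
pocket sides [[561.3, -331.2], [501.2, -330.3]]
pocket sides [[561.5, -326.7], [501.3, -325.8]]
pocket sides [[561.4, -322.1], [501.3, -321.2]]
ranger rear [ 642.7 -316.    44. ]
ranger rear [ 634.  -319.6   44. ]
ranger rear [ 625.7 -319.6   44. ]
```

>>> {"name": "move_arm", "arguments": {"commands": [[1,0,-20,0,0,0,40],[0,0,-30,0,0,0,40],[0,0,-30,0,0,0,40],[0,0,-25,0,0,0,40],[0,0,-15,0,0,0,40],[0,0,-5,0,0,0,40],[0,0,-3,0,0,0,40],[0,0,-2,0,0,0,40],[0,0,0,0,0,0,40]]}}

```text
time_s: 23.65
tcp_pos: [0.532, -0.2883, 0.0533]
eef_rot: [-179.9, -0.0, -90.7]
contact_force: [0.6, 1.4, -2.7]
gripper_width: 0.0555
```

>>> {"name": "move_arm", "arguments": {"commands": [[0,0,-2,0,0,0,40],[0,0,-2,0,0,0,40],[0,0,0,0,0,0,40]]}}

```text
time_s: 23.95
tcp_pos: [0.5313, -0.2885, 0.0485]
eef_rot: [180.0, 0.0, -90.7]
contact_force: [0.6, 0.3, -2.7]
gripper_width: 0.0558
```

>>> {"name": "move_arm", "arguments": {"commands": [[0,0,-1.5,0,0,0,40],[0,0,-1.5,0,0,0,40],[0,0,0,0,0,0,40]]}}

```text
time_s: 24.25
tcp_pos: [0.5314, -0.2885, 0.0453]
eef_rot: [180.0, 0.0, -90.7]
contact_force: [-0.5, 0.4, -2.3]
gripper_width: 0.056
```

>>> {"name": "move_arm", "arguments": {"commands": [[-0.7,-0.6,-1,0,0,0,40],[0,0,-1.5,0,0,0,40],[0,0,0,0,0,0,40]]}}

```text
time_s: 24.55
tcp_pos: [0.5305, -0.289, 0.0428]
eef_rot: [180.0, 0.0, -90.7]
contact_force: [-0.1, -0.4, -3.1]
gripper_width: 0.0559
```

>>> {"name": "move_arm", "arguments": {"commands": [[0,0,-1.5,0,0,0,40],[0,0,-1,0,0,0,40],[0,0,0,0,0,0,40]]}}

```text
time_s: 24.85
tcp_pos: [0.5309, -0.2891, 0.0405]
eef_rot: [-180.0, -0.0, -90.7]
contact_force: [0.5, 0.5, -3.7]
gripper_width: 0.0555
```

>>> {"name": "move_arm", "arguments": {"commands": [[0,0,-1,0,0,0,40],[0,0,-0.5,0,0,0,40],[0,0,0,0,0,0,40]]}}

```text
time_s: 25.15
tcp_pos: [0.531, -0.2892, 0.0395]
eef_rot: [-180.0, -0.0, -90.7]
contact_force: [-1.1, 0.2, 2.9]
gripper_width: 0.056
```

>>> {"name": "move_arm", "arguments": {"commands": [[0,0,0,0,0,0,78],[0,0,0,0,0,0,78],[0,0,0,0,0,0,78],[0,0,0,0,0,0,78],[0,0.7,17,0,0,0,78],[0,0,20,0,0,0,78],[0,0,0,0,0,0,0],[0,0,0,0,0,0,0],[0,0,0,0,0,0,0],[0,0,0,0,0,0,0],[0,0,0,0,0,0,0],[0,0,0,0,0,0,0],[0,0,0,0,0,0,0],[0,0,-12,0,0,0,0],[0,0,-8,0,0,0,0],[0,0,-2,0,0,0,0],[0,0,0,0,0,0,0]]}}

```text
time_s: 26.85
tcp_pos: [0.5305, -0.2883, 0.0534]
eef_rot: [179.9, 0.0, -90.7]
contact_force: [-0.8, -0.3, -0.3]
gripper_width: 0.0004
```

>>> {"name": "move_arm", "arguments": {"commands": [[0,0,-1,0,0,0,0],[0,0,-1,0,0,0,0],[0,0,-1,0,0,0,0],[0,0,0,0,0,0,0]]}}

```text
time_s: 27.25
tcp_pos: [0.5308, -0.2888, 0.0522]
eef_rot: [-180.0, -0.0, -90.7]
contact_force: [-3.6, -0.9, 8.0]
gripper_width: 0.0006
```

>>> {"name": "move_arm", "arguments": {"commands": [[0,0,-1,0,0,0,0],[0,0,-1,0,0,0,0],[0,0,0,0,0,0,0]]}}

```text
time_s: 27.55
tcp_pos: [0.5312, -0.2889, 0.051]
eef_rot: [-179.9, -0.1, -90.7]
contact_force: [-3.7, 0.5, 13.3]
gripper_width: 0.0008
```

>>> {"name": "move_arm", "arguments": {"commands": [[0,0,-1,0,0,0,0],[0,0,-1,0,0,0,0],[0,0,0,0,0,0,0]]}}

```text
time_s: 27.85
tcp_pos: [0.5314, -0.2889, 0.0485]
eef_rot: [-179.9, -0.1, -90.7]
contact_force: [-1.9, 0.2, 8.9]
gripper_width: 0.0007
```

>>> {"name": "move_arm", "arguments": {"commands": [[0,0,-1,0,0,0,0],[0,0,-1,0,0,0,0],[0,0,0,0,0,0,0]]}}

```text
time_s: 28.15
tcp_pos: [0.5317, -0.289, 0.0467]
eef_rot: [-179.9, -0.1, -90.7]
contact_force: [-2.4, -0.0, 11.1]
gripper_width: 0.0006
```

>>> {"name": "move_arm", "arguments": {"commands": [[0,0,-1,0,0,0,0],[0,0,-1,0,0,0,0],[0,0,0,0,0,0,0]]}}

```text
time_s: 28.45
tcp_pos: [0.5315, -0.2892, 0.0462]
eef_rot: [-179.9, -0.1, -90.6]
contact_force: [-6.4, 1.6, 23.1]
gripper_width: 0.0007
```

>>> {"name": "move_arm", "arguments": {"commands": [[0,0,15,0,0,0,0],[0,0,35,0,0,0,0],[6,20,40,0,0,0,0],[10,25,40,0,0,0,0],[10,25,40,0,0,0,0],[10,25,40,0,0,0,0],[10,15,30,0,0,0,0],[6,0,15,0,0,0,0],[0,0,0,0,0,0,0],[0,0,0,0,0,0,0]]}}

```text
time_s: 29.45
tcp_pos: [0.5825, -0.1781, 0.2976]
eef_rot: [180.0, 0.0, -90.7]
contact_force: [0.2, -0.3, -1.1]
gripper_width: 0.0008
```

```bash
python3 - <<'E'
from h import *
c=snap('wrist','w8');t=snap('top','top1');print(c['state']['tcp_pos'])
a=cv2.resize(c['frame'][0:200,130:390],(520,400))
a=cv2.copyMakeBorder(a,0,180,0,0,cv2.BORDER_CONSTANT)
b=cv2.resize(t['frame'][60:260,60:460],(520,260))
cv2.imwrite('pics/fin.png',np.vstack([a[:335],b]))
d=cv2.absdiff(load('top0')['frame'],t['frame']).max(2);ys,xs=np.where(d>60);print(len(ys))
E
```

```text
[ 0.58248546 -0.17807745  0.29760039]
40877
```

View pics/fin.png

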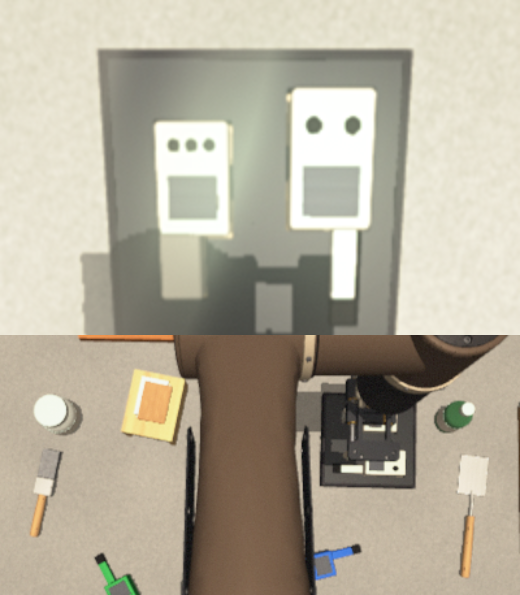

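The final view shows both instruments square in their own pockets: ranger at (193,178), meter at (333,160). The visible bystanders (filler jar, brush, oil, scraper) look unmoved.

```bash
python3 -c "
from plant import *
print(close_job())"
```

```text
the job is handed in; nothing more can be done
None
```

Both instruments are back in the foam tray and the job is handed in, at about 29.5 s on the robot's clock. No verdict was reported. I placed the distance meter first, then drew the damp meter out of the cubby by its stem, regripped it by its block and placed it. I pressed each one home with the shut fingers.

**Seating:** The fingers stopped hard at 44.2 mm above the counter on the distance meter and 46.2 mm on the damp meter. Fully seated tops would be at 44 and 46 mm. The last wrist picture shows both square in their own pockets, with the gripper clear of them.

**Force:** The highest downward reading at the ends of the pressing moves was about 26 N, and grip was set to 14–16 N per finger. I only saw forces at the end of each move, so a brief peak in between would not have shown.

**Where measurements disagreed:** The wrist and top cameras differed by 2–3 mm on where the tray is. I settled it from the wrist pictures taken around each grasp. The distance meter still pushed sideways at about 6 N against its pocket's lips, until I shifted it about 1 mm.

**Not checked:**
- **Bystanders:** The ones visible at the end (filler jar, brush, oil and scraper) look unmoved. The arm hid the tin, tape and sander, though no move took the gripper or load low near them.
- **Distance meter after the second press:** I checked it only by picture once the damp meter was pressed in; its height was not measured again.

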